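# Latch the pump canister shut

### The job

The lid of the white pump canister on the sloping stand is ajar on its sprung seal. Hook the bail of its steel toggle latch over the keeper on the lid, pull it back snug, and only then press the lever fully down so that it snaps over centre, stays flat and pulls the lid tight; let go. Do not bump the lamp tube above it and leave everything else on the bench where it is.

Things in the scene. Friction and masses are not known exactly. Their poses are not given: they have to be found in the camera images.
- stand: Fixed stand, base plate 270 x 380 x 8 mm, holding a white canister (110 mm across, 145 mm long) whose axis rises at 35 degrees away from the robot, lid at the high end. Origin: under the plate's middle; x (level) along the canister towards the lid, y left, z up. Place and yaw vary; lamp, canister and latch are fixed to it.
- lamp: White lamp tube on the stand, not to be bumped (5 N): 24 mm thick, 360 mm along the stand's y, axis 364 mm above this origin, which lies midway between its two posts (14 mm thick, y = +-172 mm). It hangs 155 mm above the keeper and 15 mm behind: a vertical gripper cannot work there. Tilt it about 35 degrees, pointing forward and down, along minus latch z.
- pivot (a point): Lever pivot, 15 mm above the canister's top line, fixed to the canister. Latch frame = this point and its axes: x along the canister, uphill to the lid; y along the pivot pin, to the left; z square out of the canister's top line (35 degrees from vertical, leaning to the robot). All latch parts turn about y, in the middle plane y = 0.
- lever (a joint): Lever angle (rad): 0 = fully down (stop), 2.4 = fully open. Its direction from the pivot, from latch x towards latch z, is 188 degrees minus this: at 0 it lies along the canister towards the robot, at 1.7 it stands along latch z. Keeps its angle by friction (0.05 N m). With the bail hooked, dead centre is at about 0.2; beyond, the lid's pull holds it down. Starts open.
- lever_press (a point): Point on the lever's middle, 60 mm from the pivot; x runs from pivot to tip. The lever is a steel strip 26 mm wide, 6 mm thick, with a round bar (10 mm thick, 30 mm long) across its end, 78 mm from the pivot. Close it by pushing the side that faces the lid when it stands up, which becomes its upper side; under 10 N here is enough.
- bail (a joint): Bail angle (rad) relative to the lever. The bail's direction from pins to crossbar, from latch x towards latch z, is this minus the lever angle (0 = along latch x). Keeps its angle by friction (0.045 N m). Starts raised, its crossbar over or short of the keeper. While it lies slack, closing the lever drags it up off the keeper by this friction, so first pull it back towards the pivot until it is felt to catch under the lip.
- crossbar (a point): Middle of the bail's crossbar (8 mm thick). The bail is a steel wire loop: side wires 6 mm thick at y = +-23 mm run 120 mm from pins on the lever, 25 mm from the lever's pivot, to the crossbar. x from pins to crossbar, z outward. The pins, and so the crossbar's reach, follow the lever as it turns.
- tab (a point): Finger tab of the bail: upright steel plate on the far side of the crossbar, 6 mm thick (x), 30 mm wide (y), from 4 mm below to 42 mm above the crossbar's centre. This point: on its middle plane, 7 mm past and 27 mm above the crossbar's centre in the bail's axes. Pinch it across its 30 mm width (along y); it can pivot between the fingers.
- keeper (a point): Seat of the crossbar's centre on the lid when hooked; axes as the latch frame when shut, turning with the lid. Keeper, 24 mm wide: an upright with its rear face at x = -4 mm, its top at z = +12 mm; the lip on it (z = +7 to +12 mm) reaches to x = +1 mm; foot at z = -5 mm, to x = +25 mm. The crossbar passes over the lip, down behind it (centre past x = +5 mm) and back under it.
- lid (a joint): Lid angle (rad): 0 = tight shut. Hinged at the canister's underside, 123 mm from the keeper. Its seal holds it ajar at about 0.05 (keeper 6 mm from its shut place) and pushes back with 70 N m/rad (about 25 N at the keeper when shut).
- pump: Bystander, leave alone: white fuel-pump module with a round flange, 120 mm wide, 172 mm high, standing. Origin: underside.
- lockring: Bystander, leave alone: steel ring 84 mm wide, 10 mm high, on the stand's base plate left of the canister. Origin: underside.
- cup: Bystander, leave alone: steel cup 66 mm wide, 60 mm high, on the base plate right of the canister. Origin: underside.
- floatblock: Bystander, leave alone: black plastic block 50 x 30 x 18 mm on the base plate, right of the canister. Origin: underside.
- spanner: Bystander, leave alone: spanner lying on the bench to the right. Origin: underside.
- driver: Bystander, leave alone: screwdriver lying on the bench to the left. Origin: underside.
- cleaner: Bystander, leave alone: white bottle 64 mm wide, 170 mm high, at the left. Origin: underside.
- tin: Bystander, leave alone: steel tin 90 mm wide, 90 mm high, at the right. Origin: underside.

How it is judged:
On the way:
1. the bail's crossbar lies down behind the keeper while the lever still stands open (x of crossbar in the frame of keeper between -0.004 and 0.02 m and z of crossbar in the frame of keeper between -0.006 and 0.006 m and value of joint lever above 1 rad), for 0.2 s.
At the end, for the whole second after the job is handed in: The crossbar is seated behind the keeper (within 9 mm of its seat along the canister and 6 mm in height), the lever is down (below 0.09 rad, past dead centre), the lid is tight (below 0.018 rad, about 2 mm at the keeper), all at rest (x of crossbar in the frame of keeper between -0.004 and 0.009 m and z of crossbar in the frame of keeper between -0.006 and 0.006 m and value of joint lever below 0.09 rad and value of joint lid below 0.018 rad and velocity of joint each of lever, lid below 0.1 rad/s); the robot touches nothing.
It fails at once if the lamp is bumped (over 5 N) (contact force between lamp and anything else above 5 N).
It fails at once if another thing on the bench is displaced by more than 30 mm or tipped over (distance of any of pump, lockring, cup, floatblock, spanner, driver, cleaner, tin from where it was at the start of the episode above 0.03 m or angle between any of pump, cleaner, tin, cup's own z axis and vertical above 0.5 rad).
It also fails if it takes over 45 s, if anything falls off the work surface, if the arm or the gripper's body presses on something with over 40 N, if the wrist force passes 120 N, or if a joint passes its speed limit or range.

### The arm

A 6-joint arm with a two-finger parallel gripper is mounted at the origin on the work surface. World frame = base frame: x ahead of the robot, y to its left, z up, the work surface at z = 0. Lengths are in m, angles in rad, forces in N, time in s.
With the tool pointing down it reaches from about 0.325 to 0.85 m from the base axis. Payload 15.5 kg.
Tool frame: the origin (TCP) lies on the mounting face of the last link; the fingertips stand 191 mm ahead of it and the grasp point (between the pads) lies 172 mm ahead of it; z points along the fingers, y is the line along which they close (so a half turn about z gives the same grasp; the last joint's range is limited). The gripper opens to 91 mm and grips with 3 to 60 N. Pads are 32 mm wide; open, the fingers measure 118 mm over their backs; the gripper's body (76 mm by 178 mm) begins 60 mm behind the grasp point.
Start: joints at [-1.214, 0.494, 1.345, -0, 1.302, -0.096], TCP at [0.273, -0.562, 0.405] pointing down, gripper open.
Joint ranges: [-2.91, 2.91], [-0.82, 2.16], [0.22, 2.67], [-1.22, 4.37], [0.12, 2.79], [-3.08, 3.08]. Speed limits (rad/s): [1.89, 1.89, 2.57, 3.01, 3.01, 3.01].

### API

Orientations are given as a rotation vector (axis times angle).
In Python, from rig import r gives the robot as it stands.
- The arm moves only by the tool step_arm, never from a script. Its argument "targets" is a list of rows, each a list of 3 entries, a list of its own where there are three numbers: the shift along the tool's x, y, z in mm, then the turn, a rotation vector about the tool's x, y, z in rad, then the gripper's target within -1 to 1 (shut at 1, half-way at 0, fully open at -1). A call has 1 to 12 rows; each row is the pose to reach, as a shift and turn from the pose commanded when the call began, along the tool's axes at that moment; what a row does not reach only later rows make up. A row lasts 1/10 s, in which the tool goes at most 50 mm and 8.59 degrees, less where a joint would pass 70% of its speed; a pose out of reach is approached as far as the arm can. A call with a gripper value outside its range is refused whole. The fingers move at their own pace and stop on an object; "force" is the grip in N (left out, the last holds). Time passes only in rows, so rows that repeat a pose let the fingers close. It gives the time, the measured TCP pose, the force, the opening and the grip force at its end, in the units of the state.
- r.get_obs(): the state, without advancing time (a new reading comes with each control period).
- r.get_image(name): name is "scene" or "top" or "wrist"; returns (picture, depth): 420x560x3 uint8, blue, green, red; 420x560 float32, m along the optical axis (not along the pixel's ray), 0 where there is no reading.
- r.get_calibration(name): a dict with "fx", "fy", "cx", "cy" (pixels), "pose" (4x4, takes a point from camera to world coordinates); the wrist camera has in their place "T_tool_cam" (4x4, takes a point from camera to tool coordinates, whose origin is the TCP and whose axes are the flange's). Camera axes: x right, y down, z forward; pixel columns grow to the right and rows downward; lengths in m; the calibration is good to about 2 mm. The wrist camera is an equidistant fisheye: a pixel r from the principal point sees the ray r / f radians off the axis. A picture is of the moment at which its call begins: read the wrist's pose just before it. get_calibration takes no time and is no camera call.
- r.hand_in(): hands the job in; it is judged then, once.
The state is a dict: "time_s": time; "joints": joint angles; "joint_velocities": joint speeds; "effort": joint torques, N m; "position": TCP position; "orientation": TCP orientation; "force": force on the tool from outside, world axes, zero at the start; "wrist_torque": the same for the moment, N m; "opening": finger opening in m; "finger_force": force on a finger pad.
Only numpy, scipy, OpenCV 4.12 (cv2) and the standard library are available. Lean on these libraries where they do the work, as an engineer would, in place of code of your own. Each camera call takes 0.05 s, during which the arm holds its last target. There are 200 camera calls.

## Working session

There is one attempt and no reset: what is moved stays moved. The work goes in short steps, Python scripts to look and compute and a tool call to move; the robot and the scene stay as the last step left them, time stands still between calls to the robot, and variables do not carry over. Pictures are saved under pics/ and viewed, at most 10 in all, crops included, and the job is handed in when it is done.

Besides the shell and the picture viewer there is one more tool, called after "Call:" by a JSON object that holds its "fn" and its "kwargs". step_arm: Moves the arm, as the interface text tells. Its arguments: {"type":"object","properties":{"targets":{"type":"array","items":{"type":"array"}},"force":{"type":"number"}},"required":["targets"]}

```bash
mkdir -p pics; ls
python3 - <<'E'
from rig import r
import cv2,numpy as np
o=r.get_obs();print({k:np.round(v,3) for k,v in o.items()})
for n in ("scene","top"):
    im,d=r.get_image(n);cv2.imwrite(f"pics/{n}0.png",im);np.save(f"pics/{n}0.npy",d)
    c=r.get_calibration(n);print(n,{k:np.round(v,4).tolist() for k,v in c.items()})
print({k:np.round(v,4).tolist() for k,v in r.get_calibration("wrist").items()})
E
```

```text
pics
{'time_s': np.float64(0.0), 'joints': array([-1.213,  0.494,  1.346, -0.   ,  1.303, -0.096]), 'joint_velocities': array([ 0.   ,  0.002,  0.003,  0.001,  0.   , -0.   ]), 'effort': array([-1.0000e-03, -8.7883e+01, -3.8184e+01,  7.1000e-02,  5.4000e-02,
       -0.0000e+00]), 'position': array([ 0.273, -0.562,  0.404]), 'orientation': array([-3.06 , -0.705,  0.   ]), 'force': array([-0.46 , -0.491, -0.731]), 'wrist_torque': array([ 0.014,  0.026, -0.005]), 'finger_force': np.float64(0.0), 'opening': np.float64(0.091)}
scene {'fx': 472.9242, 'fy': 472.9242, 'cx': 277.3006, 'cy': 211.6019, 'pose': [[0.6729, 0.4181, -0.6102, 1.3312], [0.7396, -0.3683, 0.5633, -0.7416], [0.0108, -0.8304, -0.557, 0.8738], [0.0, 0.0, 0.0, 1.0]]}
top {'fx': 397.2071, 'fy': 397.2071, 'cx': 278.9054, 'cy': 208.1424, 'pose': [[-0.0171, -0.9918, 0.127, 0.3663], [-0.9997, 0.0193, 0.0161, -0.0197], [-0.0185, -0.1267, -0.9918, 1.4184], [0.0, 0.0, 0.0, 1.0]]}
{'fx': 325.1923, 'fy': 325.1923, 'cx': 279.7469, 'cy': 213.236, 'T_tool_cam': [[-0.0003, -0.9633, -0.2683, 0.0752], [1.0, -0.0003, 0.0002, -0.0003], [-0.0003, -0.2683, 0.9633, 0.0196], [0.0, 0.0, 0.0, 1.0]]}
```

View pics/scene0.png

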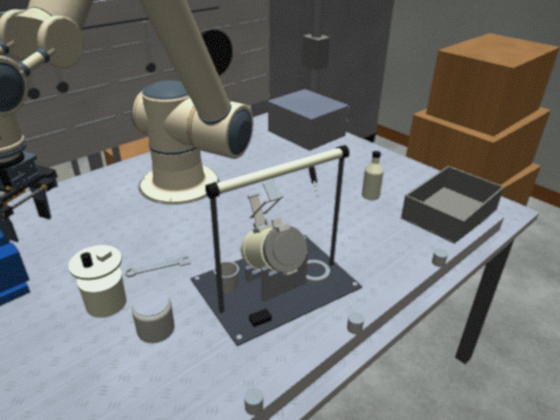

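View pics/top0.png

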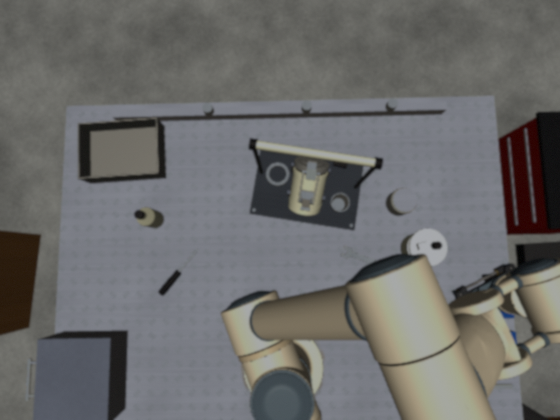

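```bash
cat > h.py <<'E'
import numpy as np,cv2
from rig import r
from scipy.spatial.transform import Rotation as R
def cloud(n,d):
    c=r.get_calibration(n);v,u=np.nonzero(d>0);z=d[v,u]
    P=np.c_[(u-c['cx'])/c['fx']*z,(v-c['cy'])/c['fy']*z,z]
    T=c['pose'];return P@T[:3,:3].T+T[:3,3],np.c_[u,v]
E
python3 - <<'E'
from h import *
for n in("scene","top"):
    P,uv=cloud(n,np.load(f"pics/{n}0.npy"))
    print(n,"table z",np.median(P[(abs(P[:,2])<.03)][:,2]))
    m=(P[:,2]>.345)&(P[:,2]<.385)&(P[:,0]>.45)&(P[:,0]<.95)&(abs(P[:,1])<.35)
    Q=P[m]
    if n=="top": Q=Q[(uv[m][:,1]<175)]
    c=np.median(Q,0);
    l=cv2.fitLine(Q[:,:2].astype(np.float32),cv2.DIST_HUBER,0,.01,.01).ravel()
    t=(Q[:,:2]-l[2:])@l[:2];lo,hi=np.percentile(t,[.5,99.5])
    mid=l[2:]+l[:2]*(lo+hi)/2
    print(len(Q),"z",Q[:,2].min(),Q[:,2].max(),"dir",l[:2],"len",hi-lo,t.min(),t.max(),"mid",mid,"yaw",np.arctan(-l[0]/l[1]))
    T=P[(P[:,2]>.004)&(P[:,2]<.013)&(P[:,0]>.4)&(P[:,0]<1)&(abs(P[:,1])<.4)]
E
```

```text
scene table z 0.0018764739477454828
1690 z 0.345006597051157 0.3795310909052454 dir [0.17964894 0.9837308 ] len 0.3628922126250824 -0.23412224543954535 0.13263568192582564 mid [ 0.65953858 -0.10453535] yaw -0.18062957
top table z -0.0007861034140337342
1244 z 0.34871478295399716 0.38006834523050514 dir [0.17794098 0.98404115] len 0.36237398105377916 -0.18051353208084697 0.18329851463701174 mid [ 0.64736263 -0.10148124] yaw -0.17889364
```

Run:
```python
from h import *
a=cv2.imread("pics/scene0.png")[150:300,180:380];b=cv2.imread("pics/top0.png")[125:235,235:395]
cv2.imwrite("pics/c0.png",np.hstack([cv2.resize(a,(440,330),interpolation=2),cv2.resize(b,(360,330),interpolation=2)]))
```

```text
(no output)
```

View pics/c0.png

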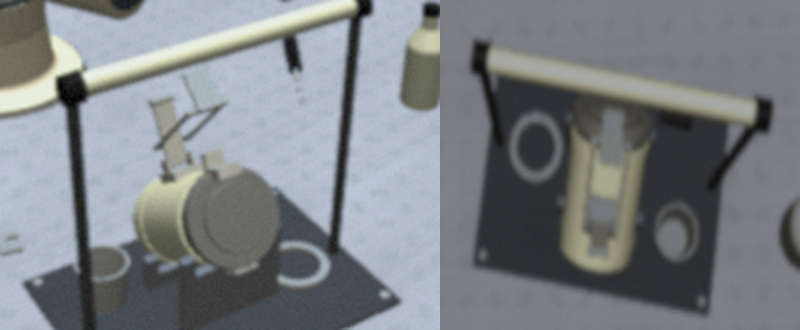

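```bash
cat >> h.py <<'E'
yaw=-.18; S=np.array([.651,-.1025,0.])
Rs=R.from_euler('z',yaw).as_matrix(); a=np.radians(35)
Rl=Rs@R.from_euler('y',-35,degrees=True).as_matrix()   # latch axes: x uphill
def stand(P): return (P-S)@Rs
E
python3 - <<'E'
from h import *
im=np.full((560,800,3),255,np.uint8)
for n,col in(("scene",(0,0,255)),("top",(255,0,0))):
    P,uv=cloud(n,np.load(f"pics/{n}0.npy"));Q=stand(P)
    m=(abs(Q[:,1])<.032)&(Q[:,2]>.06)&(Q[:,2]<.4)&(abs(Q[:,0])<.22);Q=Q[m]
    for p in Q: cv2.circle(im,(int(400+p[0]*2000),int(700-p[2]*1600*1.25)),2,col,-1)
    # side surfaces of canister: y extents
    C=stand(P);C=C[(C[:,2]>.1)&(C[:,2]<.2)&(abs(C[:,1])<.08)&(abs(C[:,0])<.15)];print(n,np.percentile(C[:,1],[1,99]))
for i in range(-4,5): cv2.putText(im,str(i*50),(400+i*100,555),0,.4,0)
for z in range(50,400,50): cv2.putText(im,str(z),(0,int(700-z*2)),0,.4,0)
cv2.imwrite("pics/slice.png",im)
E
```

```text
scene [-0.06078102  0.05350401]
top [-0.0545803   0.05601857]
```

View pics/slice.png

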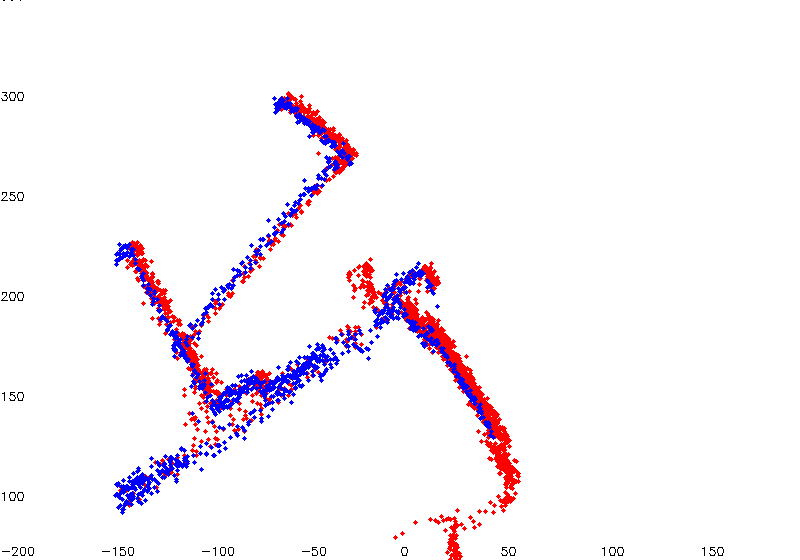

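```bash
cat >> h.py <<'E'
piv=S+Rs@np.array([-.1076,0,.1533])
Rt=Rl@np.diag([1,-1,-1.])        # tool axes: x=latch x, z=-latch z
def L(p): return (np.asarray(p)-piv)@Rl   # world->latch
def W(p): return piv+Rl@np.asarray(p)
def pose():
    o=r.get_obs();return o,np.array(o['position']),R.from_rotvec(o['orientation']).as_matrix()
def goto(g,Rg=None,off=.172):
    "g: grasp point in latch m -> tool shift mm, turn"
    Rg=Rt if Rg is None else Rg
    o,p,Rc=pose(); t=W(g)-Rg@[0,0,off]
    print("tcp",np.round(t,3),"shift",np.round((t-p)@Rc*1000,1),"turn",np.round(R.from_matrix(Rc.T@Rg).as_rotvec(),3))
E
python3 - <<'E'
from h import *
print(piv); goto([.11,0,.15]); o,p,Rc=pose()
for q in [(0.273,-.562,.52)]: print(np.round((np.array(q)-p)@Rc*1000,1))
E
```

```text
[ 0.54513842 -0.08323642  0.1533    ]
tcp [ 0.452 -0.066  0.48 ] shift [ 377.5 -367.6  -75.5] turn [-0.194  0.59   0.612]
[  -0.4   -0.2 -115.8]
```

Call:
{"fn": "step_arm", "kwargs": {"targets": [[[0, 0, -50], [0, 0, 0], -1], [[0, 0, -100], [0, 0, 0], -1], [[40, -40, -120], [-0.02, 0.06, 0.06], -1], [[80, -80, -120], [-0.04, 0.12, 0.12], -1], [[120, -120, -120], [-0.06, 0.18, 0.19], -1], [[155, -155, -115], [-0.08, 0.25, 0.26], -1], [[190, -190, -110], [-0.1, 0.31, 0.32], -1], [[225, -225, -105], [-0.12, 0.37, 0.38], -1], [[260, -260, -100], [-0.14, 0.43, 0.45], -1], [[300, -295, -90], [-0.16, 0.49, 0.51], -1], [[340, -330, -80], [-0.18, 0.55, 0.57], -1], [[377, -368, -75], [-0.194, 0.59, 0.612], -1]]}}

```text
time_s: 1.3
position: [0.4394, -0.0979, 0.4837]
orientation: [2.934, -0.264, 0.925]
force: [0.5, -1.9, -0.4]
opening: 0.0915
finger_force: 0.0
```

Run:
```python
from h import *
goto([.11,0,.15]);o=r.get_obs();print(o['time_s'],np.round(o['joints'],2))
```

```text
tcp [ 0.452 -0.066  0.48 ] shift [  3.6 -33.4   6.9] turn [-0.     0.     0.001]
1.3 [-0.4   0.05  1.86  0.21  0.65  1.23]
```

Call:
{"fn": "step_arm", "kwargs": {"targets": [[[4, -33, 7], [0, 0, 0], -1], [[4, -33, 7], [0, 0, 0], -1], [[4, -33, 7], [0, 0, 0], -1]]}}

```text
time_s: 1.6
position: [0.4525, -0.0681, 0.4803]
orientation: [2.936, -0.256, 0.919]
force: [0.8, 0.7, 0.1]
opening: 0.0916
finger_force: 0.0
```

```bash
cat >> h.py <<'E'
def wcloud(d,p,Rc):
    c=r.get_calibration("wrist");v,u=np.nonzero(d>0);z=d[v,u]
    x,y=(u-c['cx'])/c['fx'],(v-c['cy'])/c['fy'];th=np.hypot(x,y);k=np.where(th>1e-6,np.tan(th)/np.maximum(th,1e-9),1)
    m=th<1.3;P=np.c_[x*k*z,y*k*z,z][m];T=c['T_tool_cam']
    return (P@T[:3,:3].T+T[:3,3])@Rc.T+p,np.c_[u,v][m]
def slicepic(sets,name,x0=-120,z0=-60,s=2.6,ymax=.032):
    im=np.full((600,800,3),255,np.uint8)
    for P,col in sets:
        for q in P[abs(P[:,1])<ymax]*1000:
            cv2.circle(im,(int((q[0]-x0)*s),int(600-(q[2]-z0)*s)),1,col,-1)
    for i in range(-100,200,20):
        cv2.line(im,(int((i-x0)*s),0),(int((i-x0)*s),600),(220,220,220),1);cv2.line(im,(0,int(600-(i-z0)*s)),(800,int(600-(i-z0)*s)),(220,220,220),1)
        cv2.putText(im,str(i),(int((i-x0)*s),595),0,.4,0);cv2.putText(im,str(i),(0,int(600-(i-z0)*s)),0,.4,0)
    cv2.imwrite(name,im)
E
python3 - <<'E'
from h import *
goto([.11,0,.15]);o,p,Rc=pose();im,d=r.get_image("wrist");cv2.imwrite("pics/w1.png",im);np.savez("pics/w1.npz",d=d,p=p,Rc=Rc)
P,uv=wcloud(d,p,Rc);A=L(P)
B=L(cloud("scene",np.load("pics/scene0.npy"))[0]);C=L(cloud("top",np.load("pics/top0.npy"))[0])
slicepic([(B,(0,0,255)),(C,(255,0,0)),(A,(0,140,0))],"pics/sl1.png")
E
```

```text
tcp [ 0.452 -0.066  0.48 ] shift [-0.7 -1.7 -0.2] turn [-0.001  0.004  0.006]
```

View pics/sl1.png

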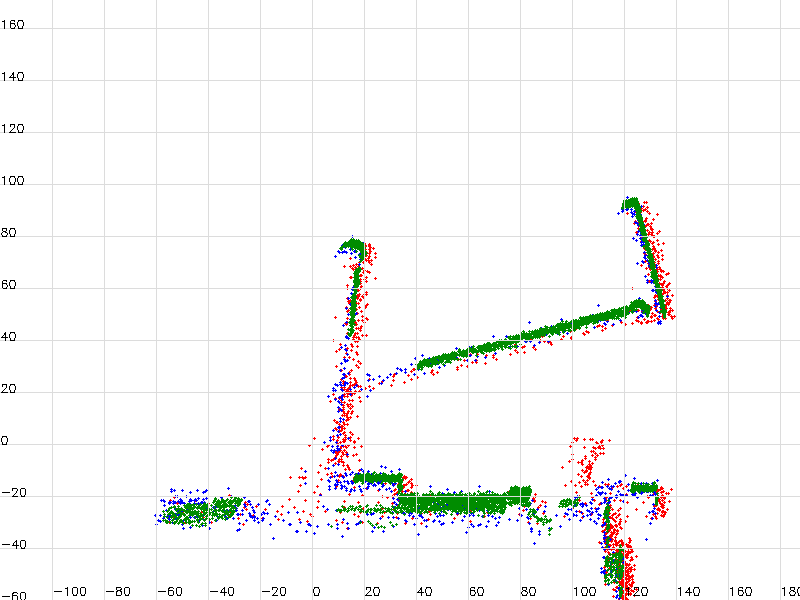

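View pics/w1.png

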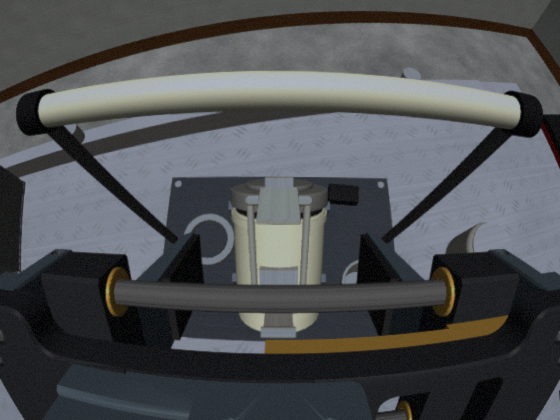

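```bash
sed -i 's/^def W(p)/piv=piv+Rl@np.array([.007,0,-.005])\ndef W(p)/' h.py
python3 - <<'E'
from h import *
f=np.load("pics/w1.npz");A=L(wcloud(f['d'],f['p'],f['Rc'])[0])*1000
def box(n,x,z,y=(-40,40)):
    m=(A[:,0]>x[0])&(A[:,0]<x[1])&(A[:,2]>z[0])&(A[:,2]<z[1])&(A[:,1]>y[0])&(A[:,1]<y[1]);Q=A[m]
    print(n,len(Q),"ymin/max",np.round(np.percentile(Q[:,1],[1,99]),1),"med",np.round(np.median(Q,0),1))
box("tabtop",(110,122),(94,102)); box("tabface",(117,130),(60,92)); box("leverbar",(0,14),(75,90)); box("lever",(4,14),(50,70))
box("wireL",(45,110),(28,60),(10,40));box("wireR",(45,110),(28,60),(-40,-10));box("foot",(116,128),(-16,-6))
box("can",(30,68),(-30,-8),(-5,5)); box("canL",(30,68),(-60,-8),(-80,80))
W1=A[(A[:,0]>35)&(A[:,0]<110)&(A[:,2]>25)&(A[:,2]<60)&(abs(A[:,1])<30)&(abs(A[:,1])>15)];print(np.polyfit(W1[:,0],W1[:,2],1))
# lamp
M=A[(A[:,0]>140)&(A[:,0]<240)&(A[:,2]>60)&(A[:,2]<170)&(abs(A[:,1])<100)];print("lamp",np.round(np.median(M,0)),np.round(np.percentile(M,[2,98],0)))
goto([.122,0,.09])
E
```

```text
tabtop 436 ymin/max [-14.6  14.5] med [116.3  -0.3  97.4]
tabface 879 ymin/max [-14.9  14.5] med [122.9  -0.2  77.1]
leverbar 389 ymin/max [-15.1  14.6] med [10.9 -0.6 81.2]
lever 295 ymin/max [-13.2  12. ] med [ 9.  -0.5 60. ]
wireL 427 ymin/max [19.8 25.8] med [81.6 22.5 48. ]
wireR 436 ymin/max [-26.1 -20.3] med [ 80.7 -23.   47.7]
foot 287 ymin/max [-13.6  13.3] med [121.1   0.3 -11.9]
can 295 ymin/max [-4.3  4.4] med [ 49.3   0.1 -15.3]
canL 2349 ymin/max [-52.2  50.9] med [ 49.3  -0.9 -18.9]
[ 0.26505599 26.26284722]
lamp [198.  -0. 124.] [[187. -95. 116.]
 [210.  95. 127.]]
tcp [ 0.504 -0.076  0.438] shift [18.5 -2.4 64.8] turn [0.    0.004 0.004]
```

Call:
{"fn": "step_arm", "kwargs": {"targets": [[[7, -1, 30], [0, 0, 0], -1], [[14, -2, 60], [0, 0.004, 0.004], -1], [[14, -2, 67], [0, 0.004, 0.004], 0.1], [[14, -2, 67], [0, 0.004, 0.004], 0.2], [[14, -2, 67], [0, 0.004, 0.004], 0.5], [[14, -2, 67], [0, 0.004, 0.004], 0.8], [[14, -2, 67], [0, 0.004, 0.004], 0.8]], "force": 12}}

```text
time_s: 2.35
position: [0.5013, -0.0758, 0.4344]
orientation: [2.932, -0.266, 0.928]
force: [0.5, -0.2, 0.2]
opening: 0.0537
finger_force: 0.0
```

```bash
cat >> h.py <<'E'
def where():
    o,p,Rc=pose();g=p+Rc@[0,0,.172]
    print("t",round(o['time_s'],2),"grasp latch",np.round(L(g)*1000,1),"F latch",np.round(np.array(o['force'])@Rl,1),"open",round(o['opening'],4),"ff",round(float(o['finger_force']),1),"pitch err",np.round(R.from_matrix(Rc.T@Rt).as_rotvec(),3))
E
python3 -c "
from h import *
where()"
```

```text
t 2.35 grasp latch [118.2  -0.7  88.7] F latch [ 0.5 -0.1 -0.1] open 0.0537 ff 0.0 pitch err [ 0.001 -0.002 -0.001]
```

Call:
{"fn": "step_arm", "kwargs": {"targets": [[[0, 0, 0], [0, 0, 0], 0.8], [[0, 0, 0], [0, 0, 0], 0.8], [[0, 0, 0], [0, 0, 0], 0.8], [[0, 0, 0], [0, 0, 0], 0.8], [[0, 0, 0], [0, 0, 0], 0.8]]}}

```text
time_s: 2.85
position: [0.5018, -0.0756, 0.4336]
orientation: [2.933, -0.265, 0.927]
force: [0.4, 0.6, 1.2]
opening: 0.0299
finger_force: 12.0
```

Run:
```python
from h import *
where()
# path of tab point (h=32.5 above crossbar) about the pin, lever held
h=.0325;pin=np.array([2.8,24.5])
for b in (14.9,10,5,0,-5,-8,-10,-12,-13,-14,-15):
    c,s=np.cos(np.radians(b)),np.sin(np.radians(b))
    X=pin+120*np.array([c,s]);T=X+7*np.array([c,s])+32.5*np.array([-s,c]);print(b,"crossbar",X.round(1),"tab",T.round(1))
```

```text
t 2.85 grasp latch [117.9  -0.3  87.9] F latch [1.  0.7 0.8] open 0.0299 ff 12.0 pitch err [ 0.    -0.001 -0.   ]
14.9 crossbar [118.8  55.4] tab [117.2  88.6]
10 crossbar [121.   45.3] tab [122.2  78.6]
5 crossbar [122.3  35. ] tab [126.5  67.9]
0 crossbar [122.8  24.5] tab [129.8  57. ]
-5 crossbar [122.3  14. ] tab [132.1  45.8]
-8 crossbar [121.6   7.8] tab [133.1  39. ]
-10 crossbar [121.    3.7] tab [133.5  34.5]
-12 crossbar [120.2  -0.4] tab [133.8  29.9]
-13 crossbar [119.7  -2.5] tab [133.9  27.6]
-14 crossbar [119.2  -4.5] tab [133.9  25.3]
-15 crossbar [118.7  -6.6] tab [133.9  23. ]
```

Call:
{"fn": "step_arm", "kwargs": {"targets": [[[0, 0, 5], [0, 0.015, 0], 0.8], [[0, 0, 10], [0, 0.03, 0], 0.8], [[-0.6, 0, 15.5], [0, 0.045, 0], 0.8], [[-1, 0, 21], [0, 0.06, 0], 0.8], [[-2, 0, 26.5], [0, 0.075, 0], 0.8], [[-2.9, 0, 32.3], [0, 0.09, 0], 0.8], [[-4.3, 0, 38], [0, 0.105, 0], 0.8], [[-5.7, 0, 44], [0, 0.12, 0], 0.8], [[-5.7, 0, 44], [0, 0.12, 0], 0.8], [[-5.7, 0, 44], [0, 0.12, 0], 0.8]]}}

```text
time_s: 3.85
position: [0.5219, -0.0793, 0.3938]
orientation: [2.864, -0.259, 1.095]
force: [-0.1, 1.3, -2.1]
opening: 0.0298
finger_force: 12.0
```

Run:
```python
from h import *
where();o,p,Rc=pose();im,d=r.get_image("wrist");cv2.imwrite("pics/w2.png",im)
A=L(wcloud(d,p,Rc)[0]);B=L(cloud("scene",r.get_image("scene")[1])[0])
slicepic([(B,(0,0,255)),(A,(0,140,0))],"pics/sl2.png")
```

```text
t 3.85 grasp latch [132.2  -0.4  44.7] F latch [-1.5  1.3 -1.5] open 0.0298 ff 12.0 pitch err [ 0.   -0.12 -0.  ]
```

View pics/sl2.png

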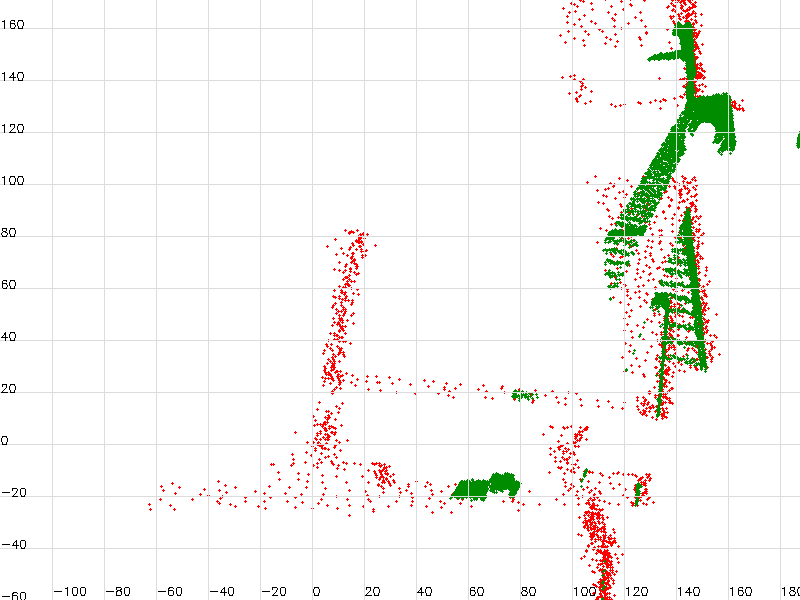

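Call:
{"fn": "step_arm", "kwargs": {"targets": [[[0, 0, 5], [0, 0, 0], 0.8], [[-0.5, 0, 10], [0, 0, 0], 0.8], [[-0.8, 0, 14], [0, 0, 0], 0.8], [[-1, 0, 17], [0, 0, 0], 0.8], [[-1, 0, 19], [0, 0, 0], 0.8], [[-1, 0, 20], [0, 0, 0], 0.8], [[-1, 0, 20], [0, 0, 0], 0.8]]}}

```text
time_s: 4.65
position: [0.5344, -0.0817, 0.3785]
orientation: [2.863, -0.259, 1.096]
force: [-0.2, 2.4, -0.6]
opening: 0.03
finger_force: 12.0
```

```bash
python3 -c "
from h import *
where()"
```

```text
t 4.65 grasp latch [134.   -0.4  25. ] F latch [-0.9  2.3 -0.2] open 0.03 ff 12.0 pitch err [ 0.    -0.121 -0.   ]
```

Call:
{"fn": "step_arm", "kwargs": {"targets": [[[0, 0, 1], [0, 0, 0], 0.8], [[-0.2, 0, 2], [0, 0, 0], 0.8], [[-0.2, 0, 2], [0, 0, 0], 0.8]]}}

```text
time_s: 4.95
position: [0.5356, -0.0819, 0.377]
orientation: [2.863, -0.259, 1.097]
force: [0.0, 2.6, 0.7]
opening: 0.0298
finger_force: 12.0
```

```bash
python3 -c "
from h import *
where()"
```

```text
t 4.95 grasp latch [134.2  -0.4  23. ] F latch [0.1 2.6 0.8] open 0.0298 ff 12.0 pitch err [ 0.    -0.121 -0.   ]
```

Call:
{"fn": "step_arm", "kwargs": {"targets": [[[0, 0, 1], [0, 0, 0], 0.8], [[0, 0, 1], [0, 0, 0], 0.8]]}}

```text
time_s: 5.15
position: [0.5363, -0.082, 0.3763]
orientation: [2.863, -0.259, 1.097]
force: [0.3, 1.9, 0.8]
opening: 0.0297
finger_force: 12.0
```

Run:
```python
from h import *
where();o,p,Rc=pose();im,d=r.get_image("wrist");cv2.imwrite("pics/w3.png",im)
A=L(wcloud(d,p,Rc)[0]);B=L(cloud("scene",r.get_image("scene")[1])[0])
slicepic([(B,(0,0,255)),(A,(0,140,0))],"pics/sl3.png",x0=-20,z0=-40,s=4.5)
```

```text
t 5.15 grasp latch [134.3  -0.4  22. ] F latch [0.4 1.9 0.7] open 0.0297 ff 12.0 pitch err [ 0.    -0.121 -0.   ]
```

View pics/sl3.png

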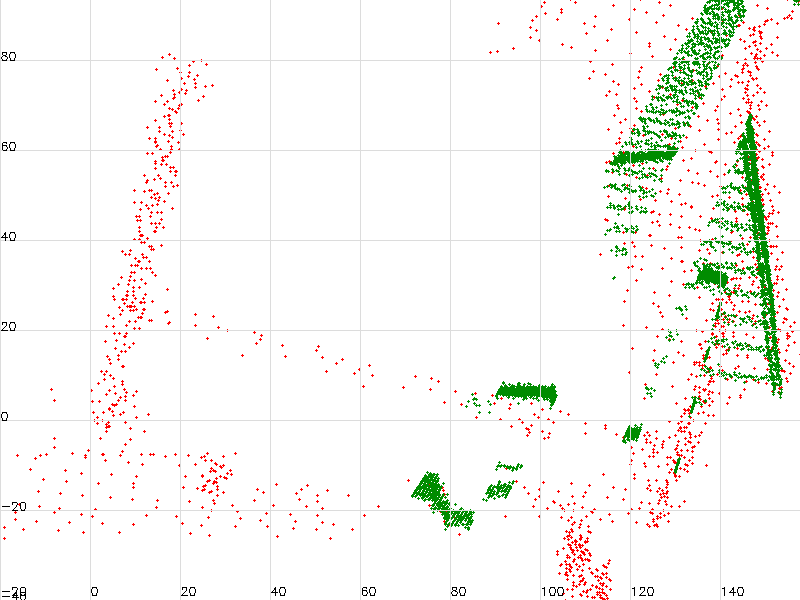

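Run:
```python
import numpy as np
from scipy.optimize import brentq
for X in (118.8,115,112,109,106,104,102,100,98):
    c=np.array([X,-6.5]);f=lambda p:np.hypot(*(25*np.array([np.cos(p),np.sin(p)])-c))-120
    p=brentq(f,.5,3);pin=25*np.array([np.cos(p),np.sin(p)]);u=(c-pin)/120;n=np.array([-u[1],u[0]])
    t=c+7*u+32.5*n;d=t-[134.2,22.2]
    print(X,"lever",round(np.radians(188)-p,2),"beta",np.degrees(np.arctan2(u[1],u[0])).round(1),"tab",t.round(1),"tool dx,dz",np.round([d[0]*.9928+d[1]*.12,d[0]*.12-d[1]*.9928],1))
```

```text
118.8 lever 1.83 beta -15.1 tab [134.  23.] tool dx,dz [-0.1 -0.9]
115 lever 1.68 beta -15.2 tab [130.3  23. ] tool dx,dz [-3.8 -1.3]
112 lever 1.55 beta -15.1 tab [127.2  23.1] tool dx,dz [-6.8 -1.7]
109 lever 1.42 beta -14.7 tab [124.   23.2] tool dx,dz [-10.   -2.2]
106 lever 1.28 beta -14.1 tab [120.7  23.3] tool dx,dz [-13.3  -2.7]
104 lever 1.18 beta -13.5 tab [118.4  23.5] tool dx,dz [-15.5  -3.2]
102 lever 1.06 beta -12.7 tab [116.   23.7] tool dx,dz [-17.9  -3.6]
100 lever 0.93 beta -11.7 tab [113.4  23.9] tool dx,dz [-20.4  -4.2]
98 lever 0.78 beta -10.3 tab [110.7  24.2] tool dx,dz [-23.1  -4.8]
```

Call:
{"fn": "step_arm", "kwargs": {"targets": [[[-2, 0, -0.2], [0, 0, 0], 0.8], [[-4, 0, -0.4], [0, 0, 0], 0.8], [[-6, 0, -0.7], [0, 0, 0], 0.8], [[-8, 0, -1], [0, 0, 0], 0.8], [[-10, 0, -1.3], [0, 0, 0], 0.8], [[-12, 0, -1.6], [0, 0, 0], 0.8], [[-14, 0, -2], [0, 0, 0], 0.8], [[-15.5, 0, -2.3], [0, 0, 0], 0.8], [[-15.5, 0, -2.3], [0, 0, 0], 0.8]]}}

```text
time_s: 6.15
position: [0.5232, -0.0796, 0.3675]
orientation: [2.864, -0.259, 1.096]
force: [2.0, 2.0, 0.1]
opening: 0.0299
finger_force: 12.0
```

```bash
python3 -c "
from h import *
where()"
```

```text
t 6.15 grasp latch [118.2  -0.4  22.5] F latch [ 1.4  2.3 -0.8] open 0.0299 ff 12.0 pitch err [ 0.   -0.12 -0.  ]
```

Call:
{"fn": "step_arm", "kwargs": {"targets": [[[-1, 0, -0.2], [0, 0, 0], 0.8], [[-1.5, 0, -0.3], [0, 0, 0], 0.8], [[-1.5, 0, -0.3], [0, 0, 0], 0.8]]}}

```text
time_s: 6.45
position: [0.5221, -0.0794, 0.3669]
orientation: [2.863, -0.259, 1.097]
force: [3.3, 2.2, 0.9]
opening: 0.0297
finger_force: 12.0
```

```bash
python3 -c "
from h import *
where()"
```

```text
t 6.45 grasp latch [117.1  -0.4  22.6] F latch [ 2.9  2.7 -0.9] open 0.0297 ff 12.0 pitch err [ 0.    -0.121 -0.   ]
```

Call:
{"fn": "step_arm", "kwargs": {"targets": [[[-1, 0, -0.2], [0, 0, 0], 0.8], [[-1.5, 0, -0.3], [0, 0, 0], 0.8], [[-1.5, 0, -0.3], [0, 0, 0], 0.8]]}}

```text
time_s: 6.75
position: [0.5208, -0.0792, 0.3661]
orientation: [2.863, -0.259, 1.097]
force: [3.8, 2.2, 0.7]
opening: 0.0301
finger_force: 12.0
```

Run:
```python
from h import *
where();o,p,Rc=pose();im,d=r.get_image("wrist");cv2.imwrite("pics/w4.png",im)
A=L(wcloud(d,p,Rc)[0]);B=L(cloud("scene",r.get_image("scene")[1])[0])
slicepic([(B,(0,0,255)),(A,(0,140,0))],"pics/sl4.png",x0=-40,z0=-40,s=4.5)
```

```text
t 6.75 grasp latch [115.6  -0.4  22.8] F latch [ 3.1  2.9 -1.4] open 0.0301 ff 12.0 pitch err [ 0.    -0.121 -0.   ]
```

View pics/sl4.png

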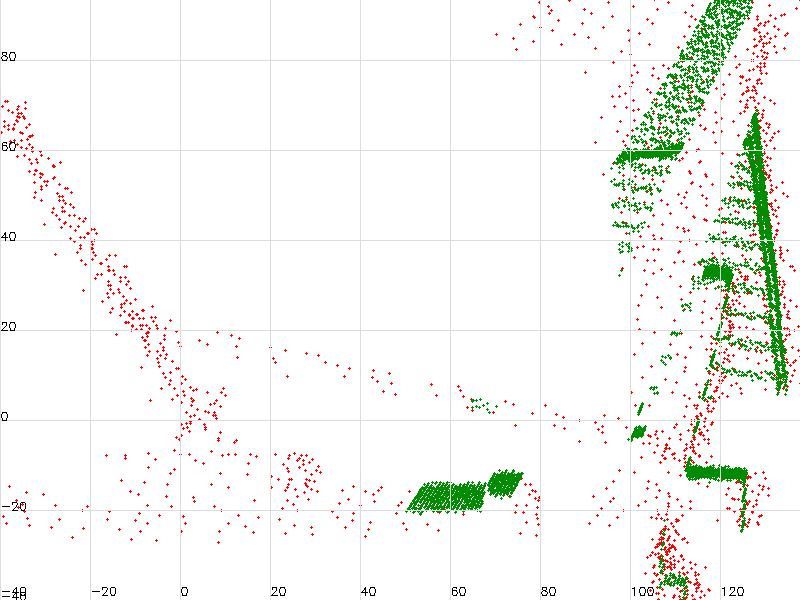

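Call:
{"fn": "step_arm", "kwargs": {"targets": [[[-1, 0, -0.2], [0, 0, 0], 0.8], [[-1.5, 0, -0.3], [0, 0, 0], 0.8], [[-1.5, 0, -0.3], [0, 0, 0], 0.8]]}}

```text
time_s: 7.15
position: [0.5194, -0.0789, 0.3653]
orientation: [2.863, -0.259, 1.097]
force: [3.8, 1.0, 0.7]
opening: 0.0299
finger_force: 12.0
```

```bash
python3 -c "
from h import *
where()"
```

```text
t 7.15 grasp latch [114.   -0.4  22.9] F latch [ 3.3  1.7 -1.5] open 0.0299 ff 12.0 pitch err [ 0.    -0.121 -0.001]
```

Call:
{"fn": "step_arm", "kwargs": {"targets": [[[-1, 0, -0.2], [0, 0, 0], 0.8], [[-1.5, 0, -0.3], [0, 0, 0], 0.8], [[-1.5, 0, -0.3], [0, 0, 0], 0.8]]}}

```text
time_s: 7.45
position: [0.5182, -0.0787, 0.3646]
orientation: [2.863, -0.259, 1.097]
force: [4.3, 2.0, 1.0]
opening: 0.0299
finger_force: 12.0
```

```bash
python3 -c "
from h import *
where()"
```

```text
t 7.45 grasp latch [112.6  -0.4  23. ] F latch [ 3.8  2.7 -1.4] open 0.0299 ff 12.0 pitch err [ 0.    -0.121 -0.001]
```

```bash
cat >> h.py <<'E'
def meas():
    where();o,p,Rc=pose();im,d=r.get_image("wrist")
    A=L(wcloud(d,p,Rc)[0])*1000;B=L(cloud("scene",r.get_image("scene")[1])[0])*1000
    m=(abs(A[:,1])<11)&(abs(A[:,2]+11.5)<2.5)&(A[:,0]>95)&(A[:,0]<140);print("foot x",np.percentile(A[m,0],[2,98]).round(1) if m.sum()>5 else None,"z",np.median(A[m,2]).round(1) if m.any() else None)
    m=(abs(A[:,1])>19)&(abs(A[:,1])<27)&(A[:,0]>60)&(A[:,0]<108)&(A[:,2]>-9)&(A[:,2]<15)
    for x in range(60,110,4):
        k=m&(abs(A[:,0]-x)<2)
        if k.sum()>3: print("wire",x,A[k,2].max().round(1),k.sum(),end="; ")
    m=(abs(A[:,1])<12)&(A[:,0]>85)&(A[:,0]<112)&(A[:,2]>-9)&(A[:,2]<12);print("\nmid",m.sum(),np.percentile(A[m],[5,50,95],0).round(1) if m.any() else 0)
    q=B[(abs(B[:,1])<14)&(B[:,2]>30)&(B[:,2]<90)&(B[:,0]<60)&(B[:,0]>-90)]
    if len(q)<20: q=B[(abs(B[:,1])<14)&(B[:,0]<-30)&(B[:,2]>-20)&(B[:,0]>-90)]
    e=np.median(q-[3,0,1],0);print("lever approx",np.radians(188)-np.arctan2(e[2],e[0]),len(q))
E
python3 -c "
from h import *
meas()"
```

```text
t 7.45 grasp latch [112.6  -0.4  23. ] F latch [ 3.8  2.7 -1.4] open 0.0299 ff 12.0 pitch err [ 0.    -0.121 -0.001]
foot x [110.6 125.3] z -11.7
wire 60 4.1 4; wire 64 4.2 7; 
mid 234 [[100.5 -10.9  -8.6]
 [102.   -0.7   5.6]
 [110.9   9.9   6.9]]
lever approx 1.0268216068178218 124
```

Call:
{"fn": "step_arm", "kwargs": {"targets": [[[-1, 0, -0.2], [0, 0, 0], 0.8], [[-1.5, 0, -0.3], [0, 0, 0], 0.8], [[-1.5, 0, -0.3], [0, 0, 0], 0.8]]}}

```text
time_s: 7.85
position: [0.5172, -0.0785, 0.3641]
orientation: [2.862, -0.259, 1.098]
force: [5.8, 2.4, 3.2]
opening: 0.0298
finger_force: 12.0
```

```bash
python3 -c "
from h import *
meas()"
```

```text
t 7.85 grasp latch [111.6  -0.5  23.2] F latch [ 6.2  3.4 -0.4] open 0.0298 ff 12.0 pitch err [ 0.001 -0.122 -0.   ]
foot x [109.8 124.8] z -11.5
wire 60 4.8 7; wire 64 2.8 4; 
mid 253 [[ 99.6 -10.7  -5.6]
 [101.3   0.4   5.8]
 [111.1  10.5   7.1]]
lever approx 0.9693357535487448 120
```

Call:
{"fn": "step_arm", "kwargs": {"targets": [[[-1, 0, -0.2], [0, 0, 0], 0.8], [[-1.5, 0, -0.3], [0, 0, 0], 0.8], [[-1.5, 0, -0.3], [0, 0, 0], 0.8]]}}

```text
time_s: 8.25
position: [0.5162, -0.0783, 0.3636]
orientation: [2.862, -0.259, 1.099]
force: [7.9, 2.2, 4.8]
opening: 0.0297
finger_force: 12.0
```

```bash
python3 -c "
from h import *
meas()"
```

```text
t 8.25 grasp latch [110.6  -0.5  23.4] F latch [ 8.8  3.6 -0.3] open 0.0297 ff 12.0 pitch err [ 0.001 -0.123 -0.   ]
foot x [109.4 124.3] z -11.4
wire 60 3.7 4; wire 64 3.1 5; 
mid 295 [[ 98.6 -10.7  -8.1]
 [100.6  -0.8   5.8]
 [111.8  10.3   7.1]]
lever approx 0.9342414267292143 113
```

Call:
{"fn": "step_arm", "kwargs": {"targets": [[[0, 0, 0], [0, 0, 0], -0.2], [[0, 0, 0], [0, 0, 0], -0.2], [[0, 0, 0], [0, 0, 0], -0.2], [[0, 0, 0], [0, 0, 0], -0.2], [[0, 0, 0], [0, 0, 0], -0.2], [[0, 0, -15], [0, 0, 0], -0.2], [[0, 0, -35], [0, 0, 0], -0.2], [[0, 0, -55], [0, 0, 0], -0.2], [[0, 0, -75], [0, 0, 0], -0.2], [[0, 0, -75], [0, 0, 0], -0.2]]}}

```text
time_s: 9.35
position: [0.4654, -0.069, 0.4203]
orientation: [2.862, -0.259, 1.1]
force: [-0.2, 0.4, 0.4]
opening: 0.0551
finger_force: 0.0
```

Run:
```python
from h import *
meas()
o,p,Rc=pose();im,d=r.get_image("wrist");cv2.imwrite("pics/w5.png",im)
A=L(wcloud(d,p,Rc)[0]);B=L(cloud("scene",r.get_image("scene")[1])[0])
slicepic([(B,(0,0,255)),(A,(0,140,0))],"pics/sl5.png",x0=-70,z0=-40,s=4)
A=A*1000
for lo,hi in((-62,-56),(-56,-50),(-50,-44),(-44,-38),(-38,-32),(-32,-26)):
    q=A[(abs(A[:,1])<12)&(A[:,0]>lo)&(A[:,0]<hi)&(A[:,2]>0)&(A[:,2]<90)]
    if len(q)>5: print(lo,np.median(q,0).round(1),len(q))
Rg=Rt@R.from_rotvec([0,.2,0]).as_matrix()
goto([-.019,0,.1],Rg);goto([-.019,0,.072],Rg)
```

```text
t 9.35 grasp latch [100.9  -0.4  99.5] F latch [0.1 0.3 0.5] open 0.0551 ff 0.0 pitch err [ 0.001 -0.123 -0.   ]
foot x [110.  124.4] z -11.3
wire 60 5.6 36; wire 64 5.8 70; wire 68 4.3 76; wire 72 3.5 69; wire 76 3.0 69; wire 80 1.9 57; wire 84 1.5 66; wire 88 0.6 69; wire 92 -0.3 69; wire 96 -1.1 74; wire 100 -0.5 91; wire 104 -2.3 38; 
mid 609 [[ 89.9 -10.5  -4.5]
 [ 97.6   0.    6.2]
 [102.9  10.5   7.5]]
lever approx 0.9456036895660991 111
tcp [ 0.359 -0.049  0.343] shift [-131.8   -0.3  -16.8] turn [ 0.     0.08  -0.001]
tcp [ 0.375 -0.052  0.32 ] shift [-135.2   -0.3   11. ] turn [ 0.     0.08  -0.001]
```

Call:
{"fn": "step_arm", "kwargs": {"targets": [[[-20, 0, -5], [0, 0.02, 0], 1], [[-50, 0, -14], [0, 0.04, 0], 1], [[-80, 0, -17], [0, 0.06, 0], 1], [[-110, 0, -17], [0, 0.08, 0], 1], [[-132, 0, -17], [0, 0.08, 0], 1], [[-132, 0, -17], [0, 0.08, 0], 1], [[-132, 0, -17], [0, 0.08, 0], 1], [[-132, 0, -17], [0, 0.08, 0], 1], [[-132, 0, -17], [0, 0.08, 0], 1]], "force": 20}}

```text
time_s: 10.45
position: [0.384, -0.0438, 0.3582]
orientation: [2.875, -0.225, 1.224]
force: [0.8, -0.2, 0.2]
opening: 0.0003
finger_force: 0.0
```

Run:
```python
from h import *
where()
o,p,Rc=pose();im,d=r.get_image("wrist");A=L(wcloud(d,p,Rc)[0])*1000
# finger extents in tool frame
T=((A/1000)@Rl.T+piv-p)@Rc*1000
m=(T[:,2]>160)&(T[:,2]<200)&(abs(T[:,1])<20)&(abs(T[:,0])<30);print("finger tool",m.sum(),np.percentile(T[m],[2,50,98],0).round(1) if m.any() else 0)
for lo in range(-80,0,6):
    q=A[(abs(A[:,1])<12)&(A[:,0]>lo)&(A[:,0]<lo+6)&(A[:,2]>0)&(A[:,2]<70)]
    if len(q)>5: print(lo,np.median(q,0).round(1),len(q))
a0=np.radians(188)
G0=None;Rg=Rt@R.from_rotvec([0,.2,0]).as_matrix();Rc0=Rc
g=L(p+Rc@[0,0,.172])*1000
for al in (128,134,140,150,160,170,180,188,190):
    t=np.radians(al);c=60*np.array([np.cos(t),np.sin(t)])+3*np.array([np.sin(t),-np.cos(t)]);G=c+[11.9,21.8]
    dl=np.array([G[0]-g[0],0,G[1]-g[2]]);print(al,"G",G.round(1),"tool shift",(Rc.T@(Rl@dl)).round(1))
```

```text
t 10.45 grasp latch [ 7.2 21.1 99.3] F latch [ 0.8 -0.  -0.3] open 0.0003 ff 0.0 pitch err [-0.065 -0.189  0.003]
finger tool 747 [[ 15.3  -9.7 160.6]
 [ 17.   -0.7 171.9]
 [ 17.7   9.8 189.1]]
-8 [-2.5 -2.7  6.2] 26
-2 [ 0.7 -2.3  3.6] 183
128 G [-22.7  70.9] tool shift [-34.7   1.6  22.2]
134 G [-27.6  67. ] tool shift [-40.3   1.8  25. ]
140 G [-32.1  62.7] tool shift [-45.6   2.   28.5]
150 G [-38.6  54.4] tool shift [-53.4   2.5  35.4]
160 G [-43.5  45.1] tool shift [-60.    3.1  43.5]
170 G [-46.7  35.2] tool shift [-65.    3.7  52.7]
180 G [-48.1  24.8] tool shift [-68.4   4.3  62.6]
188 G [-47.9  16.4] tool shift [-69.8   4.9  70.8]
190 G [-47.7  14.3] tool shift [-70.    5.   72.9]
```

Run:
```python
from h import *
o=r.get_obs();print(np.round(o['joints'],3),np.round(o['joint_velocities'],3))
```

```text
[-0.347  0.189  2.272  2.084  0.21  -0.638] [ 0.005 -0.013 -0.047 -0.46  -0.029  0.496]
```

Run:
```python
from h import *
for f in(-.25,-.4):
    Rg=Rt@R.from_rotvec([0,f,0]).as_matrix();goto([-.008,0,.1],Rg)
```

```text
tcp [ 0.431 -0.062  0.391] shift [60.  10.4 12.1] turn [-0.063 -0.439  0.011]
tcp [ 0.455 -0.067  0.399] shift [82.4 11.1 24.7] turn [-0.063 -0.589  0.016]
```

Call:
{"fn": "step_arm", "kwargs": {"targets": [[[12, 2, 1], [-0.013, -0.09, 0], 1], [[24, 4, 3], [-0.026, -0.18, 0], 1], [[36, 6, 5], [-0.04, -0.27, 0.01], 1], [[48, 8, 8], [-0.05, -0.36, 0.01], 1], [[60, 10, 12], [-0.063, -0.44, 0.011], 1], [[60, 10, 12], [-0.063, -0.44, 0.011], 1], [[60, 10, 12], [-0.063, -0.44, 0.011], 1], [[60, 10, 12], [-0.063, -0.44, 0.011], 1], [[60, 10, 12], [-0.063, -0.44, 0.011], 1], [[60, 10, 12], [-0.063, -0.44, 0.011], 1]]}}

```text
time_s: 11.5
position: [0.4331, -0.0633, 0.3936]
orientation: [3.043, -0.279, 0.552]
force: [0.1, -0.1, -0.2]
opening: 0.0001
finger_force: 0.0
```

Run:
```python
from h import *
meas()
o=r.get_obs();print(np.round(o['joints'],3),np.round(o['joint_velocities'],3))
```

```text
t 11.5 grasp latch [ -5.1  -1.3 100.5] F latch [-0.  -0.1 -0.3] open 0.0001 ff 0.0 pitch err [ 0.005  0.252 -0.001]
foot x [120.1 124.6] z -11.5
wire 60 6.3 50; wire 64 5.5 103; wire 68 4.7 102; wire 72 3.8 98; wire 76 3.1 92; wire 80 2.5 89; wire 84 1.4 98; wire 88 0.6 106; wire 92 -0.3 93; wire 96 -1.3 106; wire 100 -0.3 121; wire 104 -2.1 32; 
mid 922 [[ 90.2 -10.8  -5. ]
 [ 98.4  -0.2   6.2]
 [106.6  10.4   9.2]]
lever approx 1.0247308912117412 148
[-0.295  0.18   1.931  0.064  0.672  1.413] [-0.012 -0.009  0.045  0.164 -0.079 -0.18 ]
```

```bash
cat >> h.py <<'E'
def path(rows,f=-.25):
    o,p,Rc=pose();g=L(p+Rc@[0,0,.172])*1000
    for al,rr,sd in rows:
        t=np.radians(al);c=rr*np.array([np.cos(t),np.sin(t)])+3*np.array([np.sin(t),-np.cos(t)])
        xt=np.array([np.cos(f),np.sin(f)]);zt=np.array([np.sin(f),-np.cos(f)])
        G=c-(sd*16*xt+19*zt);dl=np.array([G[0]-g[0],-g[1],G[1]-g[2]])
        print(al,rr,sd,"G",G.round(1),"shift",(Rc.T@(Rl@dl)).round(1))
E
python3 -c "
from h import *
path([(120,58,-1),(128,58,-1),(134,60,-1),(140,62,-1),(146,64,-1),(152,66,-1),(158,68,-1),(163,70,-1),(166,40,1),(170,43,1),(175,47,1),(180,51,1),(184,54,1),(188,56,1),(190,56,1)])"
```

```text
120 58 -1 G [-6.2 66.2] shift [ 7.1  0.2 33.4]
128 58 -1 G [-13.1  62. ] shift [ 1.4  0.2 39.2]
134 60 -1 G [-19.3  59.7] shift [-4.   0.2 42.9]
140 62 -1 G [-25.4  56.6] shift [-9.1  0.2 47.4]
146 64 -1 G [-31.2  52.7] shift [-13.8   0.2  52.6]
152 66 -1 G [-36.7  48.1] shift [-18.    0.2  58.4]
158 68 -1 G [-41.7  42.7] shift [-21.6   0.2  64.9]
163 70 -1 G [-45.9  37.8] shift [-24.4   0.2  70.7]
166 40 1 G [-48.9  35. ] shift [-26.6   0.1  74.2]
170 43 1 G [-52.6  32.8] shift [-29.7   0.1  77.2]
175 47 1 G [-57.4  29.5] shift [-33.4   0.1  81.6]
180 51 1 G [-61.8  25.4] shift [-36.7   0.1  86.7]
184 54 1 G [-64.9  21.6] shift [-38.8   0.1  91.1]
188 56 1 G [-66.7  17.5] shift [-39.5   0.1  95.4]
190 56 1 G [-66.5  15.6] shift [-38.9   0.1  97.3]
```

Call:
{"fn": "step_arm", "kwargs": {"targets": [[[7, 0.2, 12], [0, 0, 0], 1], [[7, 0.2, 24], [0, 0, 0], 1], [[7, 0.2, 33], [0, 0, 0], 1], [[1.5, 0.2, 39], [0, 0, 0], 1], [[-2, 0.2, 41.5], [0, 0, 0], 1], [[-5, 0.2, 44], [0, 0, 0], 1], [[-8, 0.2, 46.5], [0, 0, 0], 1], [[-11.5, 0.2, 50], [0, 0, 0], 1], [[-11.5, 0.2, 50], [0, 0, 0], 1]]}}

```text
time_s: 12.5
position: [0.4389, -0.0633, 0.3424]
orientation: [3.049, -0.273, 0.558]
force: [0.6, -0.2, 1.6]
opening: 0.0004
finger_force: 0.8
```

```bash
python3 -c "
from h import *
meas()
path([(143,63,-1),(146,64,-1),(152,66,-1),(158,68,-1),(163,70,-1),(166,40,1),(170,43,1),(175,47,1),(180,51,1),(184,54,1),(188,56,1),(190,56,1)])
print(np.round(r.get_obs()['joints'],2))"
```

```text
t 12.5 grasp latch [-29.4   1.1  55.2] F latch [ 1.4 -0.1  1. ] open 0.0004 ff 0.8 pitch err [-0.003  0.249  0.   ]
foot x None z None
wire 60 5.4 72; wire 64 4.6 163; wire 68 3.5 151; wire 72 3.2 153; wire 76 2.8 144; wire 80 1.9 154; wire 84 1.8 152; wire 88 1.1 145; wire 92 -0.4 152; wire 96 -0.2 174; wire 100 -0.5 144; 
mid 1556 [[ 87.8 -10.7  -4.3]
 [ 96.2  -0.2   6.4]
 [104.7  10.6   8.6]]
lever approx 1.4341917871471421 293
143 63 -1 G [-28.3  54.8] shift [1.1 1.1 0.3]
146 64 -1 G [-31.2  52.7] shift [-1.2  1.1  3. ]
152 66 -1 G [-36.7  48.1] shift [-5.3  1.1  8.9]
158 68 -1 G [-41.7  42.7] shift [-8.9  1.1 15.3]
163 70 -1 G [-45.9  37.8] shift [-11.7   1.2  21.1]
166 40 1 G [-48.9  35. ] shift [-13.9   1.2  24.6]
170 43 1 G [-52.6  32.8] shift [-17.    1.2  27.6]
175 47 1 G [-57.4  29.5] shift [-20.8   1.2  32. ]
180 51 1 G [-61.8  25.4] shift [-24.1   1.2  37.1]
184 54 1 G [-64.9  21.6] shift [-26.1   1.2  41.5]
188 56 1 G [-66.7  17.5] shift [-26.9   1.2  45.9]
190 56 1 G [-66.5  15.6] shift [-26.2   1.2  47.7]
[-0.29  0.28  1.99  0.09  0.52  1.39]
```

Call:
{"fn": "step_arm", "kwargs": {"targets": [[[-1.2, 1, 3], [0, 0, 0], 1], [[-3.5, 1, 6], [0, 0, 0], 1], [[-5.5, 1, 9], [0, 0, 0], 1], [[-7.2, 1, 12], [0, 0, 0], 1], [[-9, 1, 15.3], [0, 0, 0], 1], [[-11, 1, 18], [0, 0, 0], 1], [[-11, 1, 18], [0, 0, 0], 1]]}}

```text
time_s: 13.3
position: [0.4347, -0.0634, 0.3213]
orientation: [3.05, -0.273, 0.556]
force: [-0.2, 0.4, -0.5]
opening: 0.0005
finger_force: 0.1
```

```bash
python3 -c "
from h import *
meas()
path([(163,70,-1),(166,40,1),(170,43,1),(175,47,1),(180,51,1),(184,54,1),(188,56,1),(190,56,1)])
print(np.round(r.get_obs()['joints'],2))"
```

```text
t 13.3 grasp latch [-45.2   0.2  40.3] F latch [-0.5  0.4 -0.3] open 0.0005 ff 0.1 pitch err [-0.003  0.251  0.   ]
foot x None z None
wire 60 2.6 93; wire 64 3.0 189; wire 68 2.4 169; wire 72 1.8 185; wire 76 1.2 172; wire 80 1.2 176; wire 84 0.1 166; wire 88 0.3 165; 
mid 394 [[ 85.  -10.8  -7.7]
 [ 85.8  -0.    6.3]
 [ 87.5  10.4   8.1]]
lever approx 1.2851882859360824 289
163 70 -1 G [-45.9  37.8] shift [-0.2  0.2  2.9]
166 40 1 G [-48.9  35. ] shift [-2.4  0.2  6.4]
170 43 1 G [-52.6  32.8] shift [-5.5  0.2  9.4]
175 47 1 G [-57.4  29.5] shift [-9.2  0.2 13.8]
180 51 1 G [-61.8  25.4] shift [-12.5   0.2  18.9]
184 54 1 G [-64.9  21.6] shift [-14.6   0.3  23.3]
188 56 1 G [-66.7  17.5] shift [-15.3   0.3  27.7]
190 56 1 G [-66.5  15.6] shift [-14.6   0.3  29.5]
[-0.3   0.31  2.03  0.1   0.45  1.37]
```

```bash
cat >> h.py <<'E'
def lidm(d):
    B=L(cloud("scene",d)[0])*1000
    m=(abs(B[:,1])<12)&(B[:,2]>-24)&(B[:,2]<-10)&(B[:,0]>112)&(B[:,0]<140);f=np.percentile(B[m,0],[50,90]).round(1)
    m=(abs(B[:,1])<35)&(B[:,2]>-60)&(B[:,2]<-30)&(B[:,0]>90)&(B[:,0]<130);l=np.median(B[m,0]).round(1)
    m=(abs(B[:,1])<14)&(B[:,2]>5)&(B[:,2]<100)&(B[:,0]>90)&(B[:,0]<150);t=np.percentile(B[m],[2,50,98],0).round(1)[:,[0,2]].tolist() if m.any() else 0
    print("foot end",f,"lid face",l,"tab",t)
E
python3 -c "
from h import *
lidm(np.load('pics/scene0.npy'));lidm(r.get_image('scene')[1])"
```

```text
foot end [126.7 128.9] lid face 112.5 tab [[99.0, 6.2], [124.2, 73.9], [131.1, 97.0]]
foot end [122.  124.6] lid face 109.3 tab [[104.4, 6.1], [109.3, 20.8], [115.5, 35.3]]
```

Call:
{"fn": "step_arm", "kwargs": {"targets": [[[-0.5, 0.2, 3], [0, 0, 0], 1], [[-2.5, 0.2, 6.2], [0, 0, 0], 1], [[-5.5, 0.2, 9.4], [0, 0, 0], 1], [[-7.5, 0.2, 11.5], [0, 0, 0], 1], [[-9.5, 0.2, 14], [0, 0, 0], 1], [[-12.5, 0.2, 19], [0, 0, 0], 1], [[-14.5, 0.2, 23], [0, 0, 0], 1], [[-15, 0.2, 26], [0, 0, 0], 1], [[-15, 0.2, 28], [0, 0, 0], 1], [[-15, 0.2, 28], [0, 0, 0], 1]]}}

```text
time_s: 14.45
position: [0.4309, -0.0629, 0.2901]
orientation: [3.049, -0.273, 0.557]
force: [-2.2, 0.5, 0.6]
opening: 0.0003
finger_force: 0.9
```

```bash
python3 -c "
from h import *
where();lidm(r.get_image('scene')[1])
path([(188,56,1),(190,56,1)])
B=L(cloud('scene',r.get_image('scene')[1])[0])*1000
print(np.round(r.get_obs()['joints'],2))"
```

```text
t 14.45 grasp latch [-66.1   0.   16.9] F latch [-1.6  0.1  1.8] open 0.0003 ff 0.9 pitch err [-0.003  0.25   0.   ]
foot end [122.3 124.3] lid face 108.9 tab [[102.1, 5.6], [106.6, 20.9], [111.4, 36.5]]
188 56 1 G [-66.7  17.5] shift [-0.7  0.  -0.3]
190 56 1 G [-66.5  15.6] shift [-0.1  0.   1.5]
[-0.3   0.37  2.07  0.13  0.34  1.33]
```

Call:
{"fn": "step_arm", "kwargs": {"targets": [[[0, 0, 1], [0, 0, 0], 1], [[0, 0, 2], [0, 0, 0], 1], [[0, 0, 2], [0, 0, 0], 1]]}}

```text
time_s: 14.85
position: [0.4315, -0.063, 0.289]
orientation: [3.049, -0.273, 0.559]
force: [-10.5, 1.9, 19.5]
opening: 0.0006
finger_force: 10.8
```

```bash
python3 -c "
from h import *
where();lidm(r.get_image('scene')[1])"
```

```text
t 14.85 grasp latch [-66.    0.   15.6] F latch [ 2.4  0.  22.1] open 0.0006 ff 10.8 pitch err [-0.003  0.248  0.   ]
foot end [121.3 124.4] lid face 108.9 tab [[100.4, 5.7], [106.7, 21.2], [110.5, 36.9]]
```

Call:
{"fn": "step_arm", "kwargs": {"targets": [[[0, 0, -5], [0, 0, 0], 1], [[0, 0, -25], [0, 0, 0], 1], [[0, 0, -55], [0, 0, 0], 1], [[0, 0, -85], [0, 0, 0], 1], [[0, 0, -100], [0, 0, 0], 1], [[0, 0, -100], [0, 0, 0], 1], [[0, 0, -100], [0, 0, 0], 1]]}}

```text
time_s: 15.6
position: [0.3969, -0.057, 0.3821]
orientation: [3.048, -0.273, 0.56]
force: [0.8, -0.5, -0.5]
opening: 0.0008
finger_force: 0.0
```

Run:
```python
from h import *
where();im2,d2=r.get_image("scene");lidm(d2);o,p,Rc=pose();im,d=r.get_image("wrist")
A=L(wcloud(d,p,Rc)[0])*1000
for lo in range(-90,-20,8):
    q=A[(abs(A[:,1])<11)&(A[:,0]>lo)&(A[:,0]<lo+8)&(A[:,2]>-25)&(A[:,2]<60)]
    if len(q)>5: print(lo,np.median(q,0).round(1),len(q))
m=(abs(A[:,1])<11)&(abs(A[:,2]+11.5)<2.5)&(A[:,0]>95)&(A[:,0]<140);print("foot",np.percentile(A[m,0],[2,98]).round(1) if m.sum()>5 else None)
m=(abs(A[:,1])<14)&(A[:,2]>30)&(A[:,2]<45)&(A[:,0]>90)&(A[:,0]<140);print("tabtop",np.median(A[m],0).round(1))
a=im2[150:300,180:380];cv2.imwrite("pics/f.png",np.hstack([cv2.resize(a,(400,300),interpolation=2),cv2.resize(im,(400,300))]))
```

```text
t 15.6 grasp latch [-41.3  -0.3 112. ] F latch [ 0.4 -0.4 -0.9] open 0.0008 ff 0.0 pitch err [-0.003  0.248  0.   ]
foot end [122.5 124.8] lid face 109.1 tab [[101.7, 5.7], [106.4, 21.0], [110.5, 36.3]]
-82 [-76.7  -0.3  -6.4] 169
-74 [-69.9  -0.3  -6.8] 190
-66 [-61.8  -0.3  -5.7] 197
-58 [-54.    0.5  -4.5] 198
-50 [-46.1   0.1  -3.4] 212
-42 [-38.   -0.3  -2.4] 221
-34 [-30.   -0.3  -1.3] 250
-26 [-21.8  -0.3  -0.2] 247
foot None
tabtop [nan nan nan]
  return _methods._mean(a, axis=axis, dtype=dtype,
  ret = um.true_divide(
```

View pics/f.png

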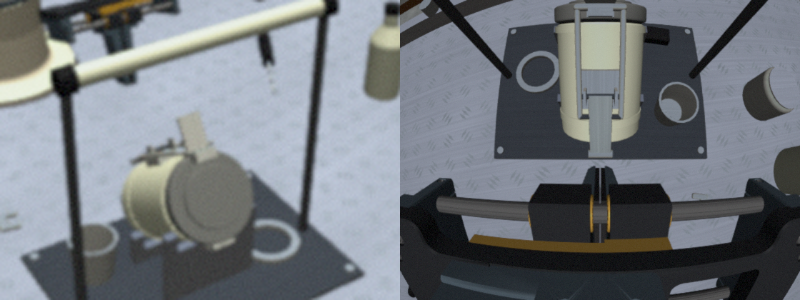

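```bash
python3 -c "
from rig import r
print(r.hand_in())"
```

```text
the job is handed in; nothing more can be done
None
```

The latch is closed and handed in at about 16 s: the bail caught behind the keeper, the lever measured flat after release, and the lid pulled about 4.5 of its 6 mm towards shut. That should leave it inside the 2 mm limit, and nothing touched the lamp, but `hand_in` returned no verdict.

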